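# Spin the trolley wheel and stop it valve up

## Task

The kayak trolley's wheel runs on an axle clamped in the bench vice: with a fingertip on its tread, flick it so that it spins freely by itself, its valve going round at least one and a half turns from where it started. Then, while it is still running, brake it with a light fingertip on the tread so that it stops with the valve straight up, ready for the pump, and finish while holding it so, the fingertip still resting on the tread. Do not pinch the wheel, and leave the pump, can, mallet and offcut where they are.

Things in the scene. Friction and masses are not known exactly. Their poses are not given: they have to be found in the camera images.
- wheel: Trolley wheel, upright, 200 mm across, black air tyre (50 mm wide, tread 34 mm, gives 1 mm per 6 N), white rim. Turns freely on a level axle 140 mm above the bench; tread top at 240 mm. 0.9 kg, balanced; flicked to 3 rad/s it coasts half a minute; stays where stopped. Origin: centre. x axis: along the axle, away from the vice; z axis turns with the wheel, from centre to valve (z up = valve up).
- valve (a point): Tip of the valve, a black stem with a brass end, 11 mm thick, 40 mm long, bent out of the rim on the wheel's open face (away from vice and robot). The tip is 58 mm from the axle's line and 60 mm out from the wheel's mid-plane.
- vice: Blue bench vice bolted down, 100 mm jaws, 153 mm high, between robot and wheel. Origin: centre of its base on the bench. x axis: along jaws and axle to the wheel (wheel centre at x 115, y 0, z 140 mm); its screw and cross handle stick out 165 mm to its +y side, up to 95 mm high.
- pump: Loose aluminium hand pump lying on the bench beyond the wheel, 32 mm thick, 280 mm long along its x axis. Origin under its middle. Leave alone.
- can: Loose can, 76 mm across, 115 mm high, standing on the bench. Origin at the centre of its underside. Leave alone.
- mallet: Loose wooden mallet lying on the bench beside the wheel, head 55 x 105 x 62 mm, handle 25 mm thick running 170 mm along its -x axis from the origin, which lies under the head, 7 mm from the handle's end of it. Leave alone.
- offcut: Loose wooden offcut 60 x 42 x 34 mm on the bench. Origin at the centre of its underside. Leave alone.

How it is judged:
By the outcome, as a careful person would: the job done as asked, in the order asked, and still so for the second after the job is handed in, while the arm keeps its last pose, push and grip.
It also fails if it takes over 42 s, if anything falls off the work surface, if the arm or the gripper's body presses on something with over 40 N, if the wrist force passes 120 N, or if a joint passes its speed limit or range.

## Robot

A 6-joint arm with a two-finger parallel gripper is mounted at the origin on the work surface. World frame = base frame: x ahead of the robot, y to its left, z up, the work surface at z = 0. Lengths are in m, angles in rad, forces in N, time in s.
With the tool pointing down it reaches from about 0.275 to 0.85 m from the base axis. Payload 19 kg.
Tool frame: the origin (TCP) lies on the centre line of the jaws, within the pads' length; the fingertips stand 17 mm ahead of it and the grasp point (between the pads) lies 2 mm behind it (tips_ahead is the distance from the TCP to the fingertips, in m); z points along the fingers, y is the line along which they close (so a half turn about z gives the same grasp; the last joint's range is limited). The gripper opens to 85 mm and grips with 20 to 120 N. Pads are 22 mm wide; open, the fingers measure 114 mm over their backs; the gripper's body (76 mm by 85 mm) begins 54 mm behind the grasp point. The pads swing forward as they close: fully open they stand 13 mm farther back than shut.
Start: joints at [-1.382, 0.15, 1.437, -0, 1.554, -0.134], TCP at [0.182, -0.545, 0.248] pointing down, gripper open.
Joint ranges: [-2.8, 2.8], [-0.68, 2.1], [0.12, 2.68], [-1.39, 4.53], [0.16, 2.79], [-2.81, 2.81]. Speed limits (rad/s): [1.89, 1.89, 2.22, 3.01, 3.01, 3.01].

## Interface

Orientations are given as a unit quaternion [x, y, z, w].
In Python, from rig import * gives the robot as it stands.
- The arm moves only by the tool move_arm, never from a script. Its argument "motion" is a list of rows, each a list of 2 entries, a list of its own where there are three numbers: the shift along the world's x, y, z in mm, then the turn about the world's z in rad. A call has 1 to 20 rows; each row is the pose to reach, as a shift and turn from the pose commanded when the call began; what a row does not reach only later rows make up. A row lasts 1/8 s, in which the tool goes at most 62.5 mm and 10.7 degrees, less where a joint would pass 70% of its speed; a pose out of reach is approached as far as the arm can. A call with a gripper value outside its range is refused whole. "grip" is the closure, from -1 (fully open) to 1 (shut), set as the call begins (left out, the last holds). The fingers move at their own pace and stop on an object; "grip_force" is the grip in N (left out, the last holds). Time passes only in rows, so rows that repeat a pose let the fingers close. It gives the time, the measured TCP pose, the force, the opening and the grip force at its end, in the units of the state.
- read_state(): the state, without advancing time (a new reading comes with each control period).
- snapshot(name): name is "scene" or "top" or "wrist"; returns the picture (480x640x3 uint8, red, green, blue); there is no depth.
- camera_model(name): a dict with "intrinsics" (3x3 intrinsics, pixels), "rvec" (rotation vector, rad) and "tvec" (3), from world to camera coordinates, as OpenCV has them. Camera axes: x right, y down, z forward; pixel columns grow to the right and rows downward; lengths in m; the calibration is good to about 2 mm. A picture is of the moment at which its call begins: read the wrist's pose just before it. camera_model takes no time and is no camera call; for the wrist camera it gives the pose at the moment of the call.
- hand_in(): hands the job in; it is judged then, once.
The state is a dict: "time": time; "joint_pos": joint angles; "joint_velocities": joint speeds; "joint_torque": joint torques, N m; "ee_pos": TCP position; "tool_rot": TCP orientation; "force": force on the tool from outside, world axes, zero at the start; "wrist_torque": the same for the moment, N m; "width": finger opening in m; "finger_force": force on a finger pad.
Only numpy, scipy, OpenCV 4.12 (cv2) and the standard library are available. Lean on these libraries where they do the work, as an engineer would, in place of code of your own. Each camera call takes 0.05 s, during which the arm holds its last target. There are 200 camera calls.

## Working session

There is one attempt and no reset: what is moved stays moved. The work goes in short steps, Python scripts to look and compute and a tool call to move; the robot and the scene stay as the last step left them, time stands still between calls to the robot, and variables do not carry over. Pictures are saved under pics/ and viewed, at most 10 in all, crops included, and the job is handed in when it is done.

Besides the shell and the picture viewer there is one more tool, called after "Call:" by a JSON object that holds its "fn" and its "kwargs", one argument or row to a line. move_arm: Moves the arm, as the interface text tells. Its arguments: {"type":"object","properties":{"motion":{"type":"array","items":{"type":"array"}},"grip":{"type":"number"},"grip_force":{"type":"number"}},"required":["motion"]}

```bash
mkdir -p pics; python3 - <<'E'
from rig import *
import cv2
for n in ("scene","top"):
    cv2.imwrite(f"pics/{n}0.png",snapshot(n)[:,:,::-1])
    c=camera_model(n);print(n,c)
s=read_state();print(s['time'],s['ee_pos'],s['tool_rot'],s['force'],s['width'])
E
```

```text
scene {'intrinsics': array([[590.02681985,   0.        , 319.97929544],
       [  0.        , 590.02681985, 226.99580085],
       [  0.        ,   0.        ,   1.        ]]), 'rvec': array([ 2.25156942,  0.8812132 , -0.36006331]), 'tvec': array([-0.46948832, -0.17418323,  1.69963692])}
top {'intrinsics': array([[446.00845629,   0.        , 314.27124727],
       [  0.        , 446.00845629, 235.9313143 ],
       [  0.        ,   0.        ,   1.        ]]), 'rvec': array([ 2.15982444, -2.14387562,  0.08731969]), 'tvec': array([0.06404475, 0.60022042, 0.91428232])}
0.1 [ 0.18235615 -0.54510687  0.24775831] [ 9.87005933e-01  1.60682924e-01  1.60164324e-06 -5.34283382e-04] [-0.83943348  0.02730905 -0.81575043] 0.08521752333020999
```

View pics/scene0.png

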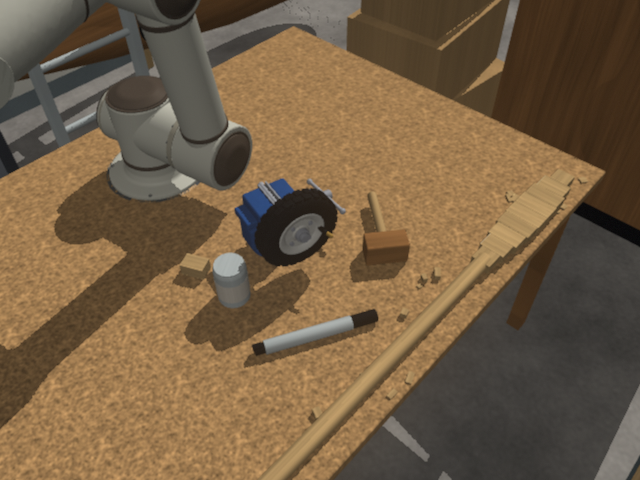

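View pics/top0.png

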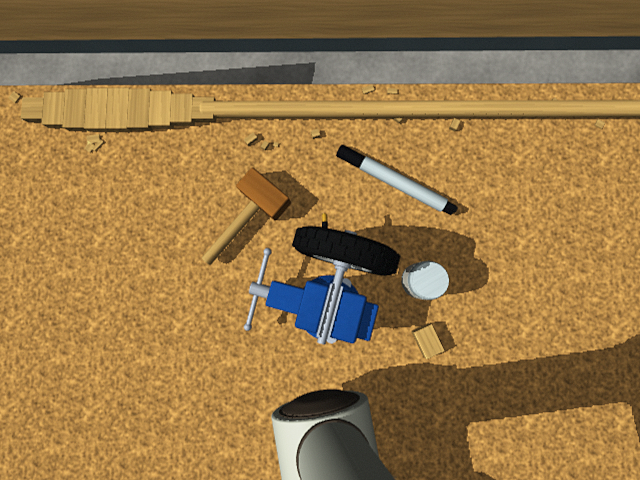

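```bash
cat > h.py <<'E'
from rig import *
import cv2, numpy as np
def ray(n,uv,c=None):
    c=c or camera_model(n); R=cv2.Rodrigues(np.array(c['rvec']))[0]; t=np.array(c['tvec']).ravel()
    K=np.array(c['intrinsics']); d=R.T@np.linalg.solve(K,[uv[0],uv[1],1.]); return -R.T@t,d
def onplane(n,uv,p,nrm):
    o,d=ray(n,uv); return o+d*(np.dot(np.subtract(p,o),nrm)/np.dot(d,nrm))
def onz(n,uv,z): return onplane(n,uv,[0,0,z],[0,0,1])
def proj(n,P):
    c=camera_model(n); return cv2.projectPoints(np.float64(P).reshape(-1,3),c['rvec'],c['tvec'],c['intrinsics'],None)[0].reshape(-1,2)
E
python3 - <<'E'
from h import *
im=cv2.imread('pics/top0.png')
m=(im.max(2)<45).astype(np.uint8); m[:, :270]=0; m[:,420:]=0; m[:215]=0; m[290:]=0
m=cv2.morphologyEx(m,cv2.MORPH_OPEN,np.ones((5,5)))
n,l,st,c=cv2.connectedComponentsWithStats(m); k=1+st[1:,4].argmax(); print(st[k],c[k])
ct=cv2.findContours((l==k).astype(np.uint8),0,1)[0][0]; r=cv2.minAreaRect(ct); b=cv2.boxPoints(r); print(r,b)
for q in b: print(q,onz('top',q,.14),onz('top',q,.24))
print('axle',onz('top',(323,342),.155),onz('top',(342,266),.145))
print('valve',[onz('top',(325,216),z) for z in (.14,.16,.2)])
s=cv2.imread('pics/scene0.png')[170:290,220:360]; cv2.imwrite('pics/sc.png',cv2.resize(s,None,fx=4,fy=4,interpolation=2))
t=im[190:360,230:430]; cv2.imwrite('pics/tc.png',cv2.resize(t,None,fx=3.5,fy=3.5,interpolation=2))
E
```

```text
[ 293  222  107   53 3020] [346.36887417 248.55529801]
((346.9269104003906, 246.9346160888672), (107.17647552490234, 37.099552154541016), 15.255118370056152) [[290.34616 250.73079]
 [300.1077  214.93848]
 [403.50766 243.13844]
 [393.74612 278.93076]]
[290.34616 250.73079] [0.5598031  0.11023044 0.14      ] [0.55222737 0.10200223 0.24      ]
[300.1077  214.93848] [0.62799225 0.09268272 0.14      ] [0.61225733 0.08655419 0.24      ]
[403.50766 243.13844] [ 0.57549465 -0.10179365  0.14      ] [ 0.56604134 -0.08465205  0.24      ]
[393.74612 278.93076] [ 0.50862961 -0.08290694  0.14      ] [ 0.50717706 -0.06802524  0.24      ]
axle [0.39405709 0.04754264 0.155     ] [0.53165147 0.01327126 0.145     ]
valve [array([0.62617469, 0.04545599, 0.14      ]), array([0.6230712 , 0.04536047, 0.16      ]), array([0.61686423, 0.04516943, 0.2       ])]
```

View pics/sc.png

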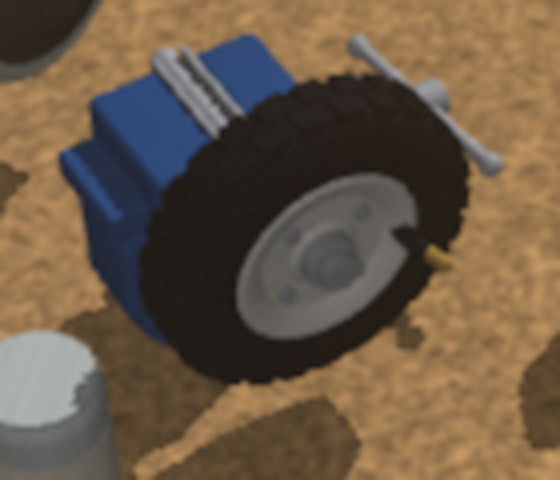

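View pics/tc.png

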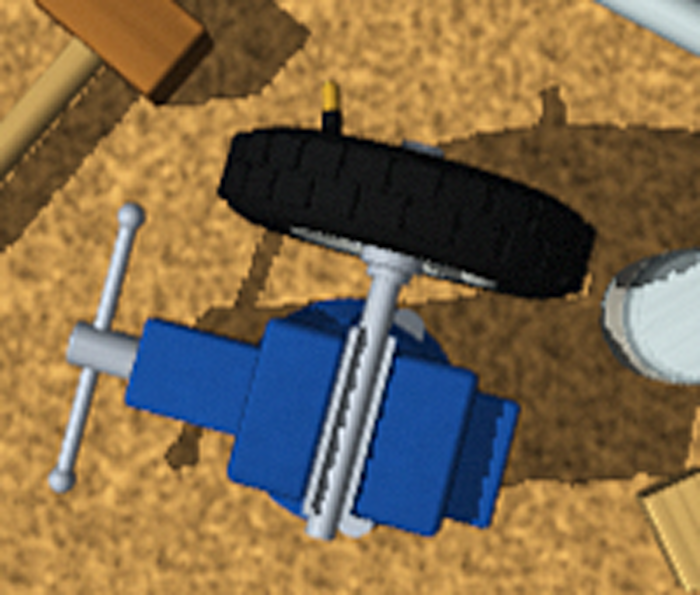

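```bash
python3 - <<'E'
from h import *
L=onz('top',(293.3,237.5),.14);R=onz('top',(398.8,265),.14);C=(L+R)/2;d=R-L
print(L,R,C,np.linalg.norm(d),'yaw of axle',np.arctan2(d[0],-d[1]), )
a=np.arctan2(d[0],-d[1]); # axle dir = perp to d
ax=np.array([-d[1],d[0],0])/np.linalg.norm(d); print('axle',ax,np.arctan2(ax[1],ax[0]))
print('axle line', onz('top',(342,266),.14),onz('top',(322,340),.14))
# valve tip triangulate
o1,d1=ray('top',(324.7,214));o2,d2=ray('scene',(331,235))
A=np.c_[d1,-d2];s=np.linalg.lstsq(A,o2-o1,rcond=None)[0];P1=o1+s[0]*d1;P2=o2+s[1]*d2;print('valve',P1,P2, 'rel axial',(P1-C)@ax, 'rad',(P1-C)-((P1-C)@ax)*ax)
hub=onplane('scene',(220+332/4,170+260/4),C+.03*ax,ax);print('hub via scene',hub-.03*ax)
print(proj('scene',[C+[0,0,.1],C-[0,0,.1]]),proj('top',[C+[0,0,.1]]))
E
```

```text
[0.58487169 0.10501494 0.14      ] [ 0.53454333 -0.0925471   0.14      ] [0.55970751 0.00623392 0.14      ] 0.20387177607611348 yaw of axle -0.24944150103869273
axle [ 0.96905045 -0.24686278  0.        ] -0.2494415010386927
axle line [0.5318631  0.01310157 0.14      ] [0.39576581 0.04951563 0.14      ]
valve [0.63067345 0.04607142 0.13580394] [0.63219828 0.04780948 0.13605707] rel axial 0.058935181126128375 rad [ 0.01385478  0.05438641 -0.00419606]
hub via scene [0.56042664 0.00905682 0.14171779]
[[293.15679018 195.93532497]
 [296.62029667 256.48489285]] [[348.26061025 246.60839359]]
```

Call:
{"fn": "move_arm", "kwargs": {
  "motion": [
    [[30,45,40],-0.05],
    [[65,95,50],-0.1],
    [[100,145,50],-0.2],
    [[135,195,50],-0.3],
    [[165,245,50],-0.4],
    [[200,295,50],-0.5],
    [[235,345,50],-0.57],
    [[270,395,50],-0.57],
    [[305,445,50],-0.57],
    [[340,500,50],-0.57],
    [[378,552,50],-0.57],
    [[378,552,50],-0.57],
    [[378,552,30],-0.57],
    [[378,552,22],-0.57],
    [[378,552,22],-0.57]
  ],
  "grip": 1
}}

```text
time: 1.98
ee_pos: [0.56, 0.0062, 0.2701]
tool_rot: [0.992, -0.124, -0.0, -0.0]
force: [-0.1, 0.7, -0.2]
width: -0.0001
finger_force: 0.0
```

```bash
python3 - <<'E'
from h import *
s=cv2.cvtColor(snapshot('scene'),cv2.COLOR_RGB2BGR)[130:290,200:360]; t=cv2.cvtColor(snapshot('top'),cv2.COLOR_RGB2BGR)[150:310,230:430]
cv2.imwrite('pics/b.png',np.hstack([cv2.resize(s,(400,400)),cv2.resize(t,(400,400))]))
print(read_state()['force'])
E
```

```text
[ 0.03761884  0.39716222 -0.56885047]
```

View pics/b.png

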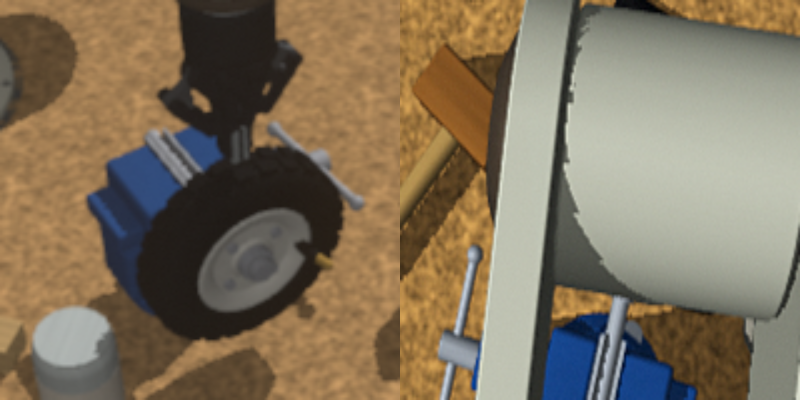

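Call:
{"fn": "move_arm", "kwargs": {
  "motion": [
    [[0,0,-4],0],
    [[0,0,-8],0],
    [[0,0,-10],0],
    [[0,0,-11],0],
    [[0,0,-12],0],
    [[0,0,-12],0]
  ]
}}

```text
time: 2.82
ee_pos: [0.5604, 0.0067, 0.2582]
tool_rot: [0.992, -0.123, -0.0, -0.0]
force: [0.3, 0.0, 0.4]
width: 0.0003
finger_force: 0.0
```

Call:
{"fn": "move_arm", "kwargs": {
  "motion": [
    [[0,0,-1],0],
    [[0,0,-2],0],
    [[0,0,-2],0]
  ]
}}

```text
time: 3.2
ee_pos: [0.5604, 0.0067, 0.2565]
tool_rot: [0.992, -0.123, 0.0, -0.0]
force: [-0.0, 0.1, 3.7]
width: 0.0
finger_force: 1.8
```

Call:
{"fn": "move_arm", "kwargs": {
  "motion": [
    [[0,0,10],0],
    [[-9,-34,12],0],
    [[-17,-68,10],0],
    [[-17,-68,-1],0],
    [[-17,-68,-1],0],
    [[-13.6,-53.3,-1],0],
    [[-7.4,-29,-1],0],
    [[-1.2,-4.8,-1],0],
    [[5,19.4,-1],0],
    [[11,43.6,0],0],
    [[17,68,8],0],
    [[17,68,20],0],
    [[9,34,20],0],
    [[0,0,16],0],
    [[0,0,11],0]
  ]
}}

```text
time: 5.08
ee_pos: [0.5601, 0.0054, 0.268]
tool_rot: [0.992, -0.124, 0.001, 0.0]
force: [1.0, 1.2, 0.7]
width: -0.0002
finger_force: 0.0
```

```bash
cat > v.py <<'E'
from h import *
C=np.array([.560,.007,.14]);ax=np.array([np.cos(-.25),np.sin(-.25),0]);t=np.array([-ax[1],ax[0],0])
def proj_th(th,r,a): return proj('scene',C+a*ax+r*(np.sin(th)*t+np.cos(th)*np.array([0,0,1])))
def ang():
    """sample rim ring between hub and valve root in the valve plane: dark/brass stem angle on white rim"""
    T=read_state()['time']; im=snapshot('scene').astype(int)
    m=(np.abs(im-np.array([0,0,0])).max(2)<1e9)
    return T,im
E
python3 - <<'E'
from v import *
ims=[]
for i in range(6):
    T,im=ang(); ims.append((T,im)); np.save(f'pics/f{i}.npy',im.astype(np.uint8)); print(i,T)
print(read_state()['ee_pos'],read_state()['force'])
f=[cv2.resize(ims[i][1][170:280,240:350,::-1].astype(np.uint8),(390,390),interpolation=2) for i in (0,5)]
cv2.imwrite('pics/s1.png',np.hstack(f))
E
```

```text
0 5.075
1 5.125
2 5.175
3 5.225
4 5.275
5 5.325
[0.56056657 0.00743266 0.26758879] [-0.3970679  -0.3900762   0.15759649]
```

View pics/s1.png

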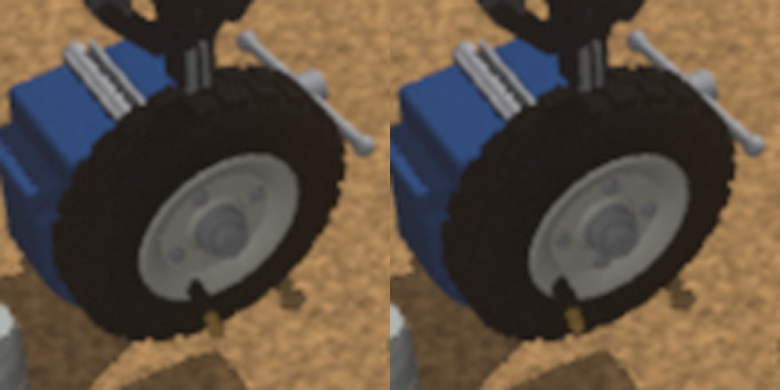

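```bash
cat > v.py <<'E'
from h import *
C=np.array([.560,.0075,.14]);ax=np.array([np.cos(-.25),np.sin(-.25),0]);t=np.array([-ax[1],ax[0],0])
TH=np.radians(np.arange(0,360,2))
def ring(r,a): 
    return proj('scene',C+a*ax+r*(np.sin(TH)[:,None]*t+np.cos(TH)[:,None]*np.array([0,0,1])))
def theta(im,r=.044,a=.022):
    g=im.astype(np.float32).max(2); p=ring(r,a).astype(np.float32)
    b=cv2.remap(g,p[:,:1],p[:,1:],cv2.INTER_LINEAR).ravel()
    w=np.clip(np.median(b)*.6-b,0,None); z=(w*np.exp(1j*TH)).sum()
    return np.degrees(np.angle(z))%360, abs(z)/(w.sum()+1e-9), b
E
python3 - <<'E'
from v import *
fs=[cv2.imread('pics/scene0.png')[:,:,::-1]]+[np.load(f'pics/f{i}.npy') for i in range(6)]
for r in (.036,.042,.048):
  for a in (.012,.022,.032):
    print(r,a,[tuple(np.round(theta(f,r,a)[:2],2)) for f in fs])
E
```

```text
0.036 0.012 [(np.float64(0.0), np.float64(0.0)), (np.float64(0.0), np.float64(0.0)), (np.float64(0.0), np.float64(0.0)), (np.float64(0.0), np.float64(0.0)), (np.float64(0.0), np.float64(0.0)), (np.float64(0.0), np.float64(0.0)), (np.float64(0.0), np.float64(0.0))]
0.036 0.022 [(np.float64(0.0), np.float64(0.0)), (np.float64(0.0), np.float64(0.0)), (np.float64(0.0), np.float64(0.0)), (np.float64(0.0), np.float64(0.0)), (np.float64(0.0), np.float64(0.0)), (np.float64(0.0), np.float64(0.0)), (np.float64(0.0), np.float64(0.0))]
0.036 0.032 [(np.float64(0.0), np.float64(0.0)), (np.float64(217.79), np.float64(1.0)), (np.float64(0.0), np.float64(0.0)), (np.float64(0.0), np.float64(0.0)), (np.float64(0.0), np.float64(0.0)), (np.float64(0.0), np.float64(0.0)), (np.float64(0.0), np.float64(0.0))]
0.042 0.012 [(np.float64(0.0), np.float64(0.0)), (np.float64(0.0), np.float64(0.0)), (np.float64(0.0), np.float64(0.0)), (np.float64(0.0), np.float64(0.0)), (np.float64(0.0), np.float64(0.0)), (np.float64(0.0), np.float64(0.0)), (np.float64(0.0), np.float64(0.0))]
0.042 0.022 [(np.float64(0.0), np.flo
[... 675 characters left out ...]
(0.91)), (np.float64(332.41), np.float64(0.92)), (np.float64(330.86), np.float64(0.91)), (np.float64(332.13), np.float64(0.91))]
0.048 0.022 [(np.float64(99.48), np.float64(1.0)), (np.float64(201.3), np.float64(1.0)), (np.float64(206.23), np.float64(1.0)), (np.float64(211.21), np.float64(1.0)), (np.float64(216.65), np.float64(1.0)), (np.float64(220.97), np.float64(1.0)), (np.float64(225.79), np.float64(1.0))]
0.048 0.032 [(np.float64(92.57), np.float64(1.0)), (np.float64(206.11), np.float64(1.0)), (np.float64(212.28), np.float64(1.0)), (np.float64(217.81), np.float64(1.0)), (np.float64(223.55), np.float64(0.99)), (np.float64(229.01), np.float64(0.99)), (np.float64(234.17), np.float64(0.99))]
```

Call:
{"fn": "move_arm", "kwargs": {
  "motion": [
    [[0,0,0],0],
    [[0,0,0],0],
    [[0,0,0],0],
    [[0,0,0],0],
    [[0,0,0],0],
    [[0,0,0],0],
    [[0,0,0],0],
    [[0,0,0],0],
    [[0,0,0],0],
    [[0,0,0],0],
    [[0,0,0],0],
    [[0,0,0],0],
    [[0,0,0],0],
    [[0,0,0],0],
    [[0,0,0],0],
    [[0,0,0],0],
    [[0,0,0],0],
    [[0,0,0],0],
    [[0,0,0],0],
    [[0,0,0],0]
  ]
}}

```text
time: 7.88
ee_pos: [0.5604, 0.0067, 0.2673]
tool_rot: [0.992, -0.123, 0.0, -0.0]
force: [-0.7, -0.1, 0.3]
width: -0.0
finger_force: 0.0
```

```bash
cat >> v.py <<'E'
def tip(im):
    h=cv2.cvtColor(np.ascontiguousarray(im,dtype=np.uint8),cv2.COLOR_RGB2HSV)
    p=ring(.056,.054).astype(np.float32); S=cv2.remap(h[:,:,1].astype(np.float32),p[:,:1],p[:,1:],1).ravel()
    V=cv2.remap(h[:,:,2].astype(np.float32),p[:,:1],p[:,1:],1).ravel()
    w=np.clip(S-130,0,None)*(V>70); z=(w*np.exp(1j*TH)).sum(); return np.degrees(np.angle(z))%360,abs(z)/(w.sum()+1e-9)
def run(n):
    out=[]
    for i in range(n):
        T=read_state()['time'];im=snapshot('scene');a=theta(im,.048,.032);b=tip(im);out.append(a[0]);np.save('pics/last.npy',im)
        print(round(T,3),np.round(a[:2],2),np.round(b,2))
E
python3 -c "
from v import *
run(8)
f=np.load('pics/f0.npy');print(tip(f))"
```

```text
7.875 [126.15   1.  ] [127.07   1.  ]
7.925 [130.91   1.  ] [131.47   1.  ]
7.975 [134.98   1.  ] [136.55   1.  ]
8.025 [140.82   1.  ] [141.07   1.  ]
8.075 [145.13   1.  ] [144.94   1.  ]
8.125 [149.79   1.  ] [149.57   1.  ]
8.175 [154.93   1.  ] [153.89   1.  ]
8.225 [159.03   1.  ] [158.45   1.  ]
(np.float64(203.73206519636406), np.float64(0.9986565765999035))
```

Call:
{"fn": "move_arm", "kwargs": {
  "motion": [
    [[0,0,0],0],
    [[0,0,0],0],
    [[0,0,0],0],
    [[0,0,0],0],
    [[0,0,0],0],
    [[0,0,0],0],
    [[0,0,0],0],
    [[0,0,0],0],
    [[0,0,0],0],
    [[0,0,0],0],
    [[0,0,0],0],
    [[0,0,0],0],
    [[0,0,0],0],
    [[0,0,0],0],
    [[0,0,0],0],
    [[0,0,0],0],
    [[0,0,0],0],
    [[0,0,0],0],
    [[0,0,0],0],
    [[0,0,-5],0]
  ]
}}

```text
time: 10.78
ee_pos: [0.5605, 0.0067, 0.2624]
tool_rot: [0.992, -0.123, 0.0, -0.0]
force: [0.7, -0.7, -0.2]
width: -0.0004
finger_force: 0.0
```

```bash
python3 -c "
from v import *
run(6)"
```

```text
10.775 [11.28  1.  ] [9.88 1.  ]
10.825 [15.99  1.  ] [13.25  1.  ]
10.875 [19.23  1.  ] [17.06  1.  ]
10.925 [23.57  1.  ] [20.47  1.  ]
10.975 [26.79  1.  ] [23.72  1.  ]
11.025 [30.73  1.  ] [28.45  1.  ]
```

Call:
{"fn": "move_arm", "kwargs": {
  "motion": [
    [[0,0,0],0],
    [[0,0,0],0],
    [[0,0,0],0],
    [[0,0,0],0],
    [[0,0,0],0],
    [[0,0,0],0],
    [[0,0,0],0],
    [[0,0,0],0],
    [[0,0,0],0],
    [[0,0,0],0],
    [[0,0,0],0],
    [[0,0,0],0],
    [[0,0,0],0],
    [[0,0,0],0],
    [[0,0,0],0],
    [[0,0,0],0],
    [[0,0,0],0],
    [[0,0,0],0],
    [[0,0,0],0],
    [[0,0,0],0]
  ]
}}

```text
time: 13.58
ee_pos: [0.5604, 0.0067, 0.2622]
tool_rot: [0.992, -0.123, -0.0, -0.0]
force: [0.7, 0.2, -0.1]
width: -0.0001
finger_force: 0.0
```

```bash
python3 -c "
from v import *
run(4)"
```

```text
13.575 [193.65   1.  ] [191.5   1. ]
13.625 [196.52   1.  ] [194.87   1.  ]
13.675 [199.04   1.  ] [197.32   1.  ]
13.725 [202.22   1.  ] [199.79   1.  ]
```

Call:
{"fn": "move_arm", "kwargs": {
  "motion": [
    [[0,0,0],0],
    [[0,0,0],0],
    [[0,0,0],0],
    [[0,0,0],0],
    [[0,0,0],0],
    [[0,0,0],0],
    [[0,0,0],0],
    [[0,0,0],0],
    [[0,0,0],0],
    [[0,0,0],0],
    [[0,0,0],0],
    [[0,0,0],0],
    [[0,0,0],0],
    [[0,0,0],0],
    [[0,0,0],0],
    [[0,0,0],0],
    [[0,0,-1],0],
    [[0,0,-2],0]
  ]
}}

```text
time: 16.02
ee_pos: [0.5604, 0.0067, 0.2601]
tool_rot: [0.992, -0.123, -0.0, -0.0]
force: [-0.0, 0.3, -0.0]
width: 0.0001
finger_force: 0.0
```

```bash
python3 -c "
from v import *
run(5);print(read_state()['ee_pos'],read_state()['time'])"
```

```text
16.025 [319.01   1.  ] [320.61   1.  ]
16.075 [321.9   1. ] [322.92   1.  ]
16.125 [324.19   1.  ] [324.95   1.  ]
16.175 [326.29   1.  ] [327.31   1.  ]
16.225 [328.72   1.  ] [329.62   1.  ]
[0.56038312 0.00668935 0.26027548] 16.275
```

Call:
{"fn": "move_arm", "kwargs": {
  "motion": [
    [[0,0,0],0],
    [[0,0,-1],0],
    [[0,0,-2],0],
    [[0,0,-2.5],0],
    [[0,0,-4],0],
    [[0,0,-4],0],
    [[0,0,-4],0],
    [[0,0,-4],0]
  ]
}}

```text
time: 17.27
ee_pos: [0.5604, 0.0067, 0.2564]
tool_rot: [0.992, -0.123, 0.0, -0.0]
force: [0.2, 1.1, 4.8]
width: 0.0002
finger_force: 2.1
```

```bash
python3 -c "
from v import *
run(4);s=read_state();print(s['ee_pos'],s['force'],s['time'])
f=np.load('pics/last.npy')[130:290,200:360,::-1];cv2.imwrite('pics/e.png',cv2.resize(f,(480,480)))"
```

```text
17.275 [354.76   1.  ] [354.11   1.  ]
17.325 [354.78   1.  ] [354.12   1.  ]
17.375 [354.75   1.  ] [354.12   1.  ]
17.425 [354.84   1.  ] [354.12   1.  ]
[0.56041914 0.00671912 0.25635459] [ 0.68293783 -0.46511375  4.577083  ] 17.475
```

View pics/e.png

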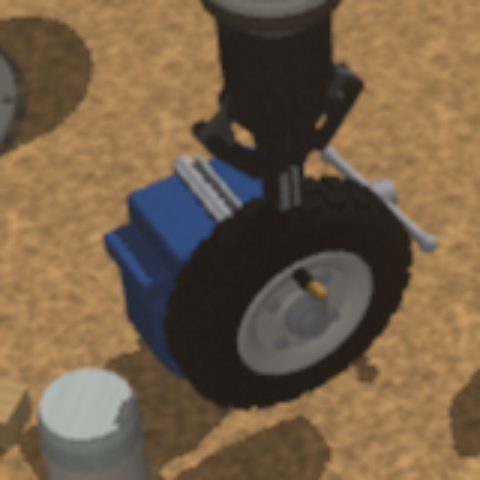

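Call:
{"fn": "move_arm", "kwargs": {
  "motion": [
    [[0.5,2,0],0],
    [[1,4,-0.1],0],
    [[1.5,6,-0.2],0],
    [[2,8,-0.3],0],
    [[2,8,-0.3],0],
    [[2,8,-0.3],0]
  ]
}}

```text
time: 18.23
ee_pos: [0.5625, 0.0149, 0.2561]
tool_rot: [0.992, -0.123, 0.0, -0.0]
force: [0.1, -0.9, 4.9]
width: 0.0001
finger_force: 2.8
```

```bash
python3 -c "
from v import *
run(2);s=read_state();print(s['ee_pos'],s['force'],s['time'])
im=np.load('pics/last.npy');h=cv2.cvtColor(im,cv2.COLOR_RGB2HSV)
p=proj('scene',C+.06*ax+[0,0,.058])[0];print('expected tip',p)
x,y=p.astype(int);m=(h[y-12:y+13,x-14:x+15,1]>130)&(h[y-12:y+13,x-14:x+15,2]>70);q=np.argwhere(m);print(len(q),'brass',q[:,::-1].mean(0)+[x-14,y-12],q[:,::-1].max(0)+[x-14,y-12])
for th in (-6,0,6):print(th,proj('scene',C+.055*ax+.0565*(np.sin(np.radians(th))*t+np.cos(np.radians(th))*np.array([0,0,1])))[0])"
```

```text
18.225 [359.68   1.  ] [359.04   1.  ]
18.275 [359.6   1. ] [358.98   1.  ]
[0.56249129 0.0148519  0.25608086] [-0.20927008  0.57106182  5.66102631] 18.325
expected tip [308.93286083 226.1831402 ]
21 brass [306.80952381 225.23809524] [309 228]
-6 [305.37291396 226.43972682]
0 [307.71182551 225.24292081]
6 [310.04951755 224.24832295]
```

Valve within about 2° of straight up, fingertip resting at about 5 N, wheel still.

```bash
python3 -c "
from rig import *
print(hand_in())"
```

```text
the job is handed in; nothing more can be done
None
```

I flicked the wheel and it ran free for about 2.7 turns; I braked it about 5° short, nudged it up with the resting fingertip, and handed in at 18.3 s with the valve within about 2° of straight up and the fingertip on the tread at about 5 N.

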